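# Re-balance the bedside lamp arm on its stand

## Robot

A 6-joint arm with a two-finger parallel gripper is mounted at the origin on the work surface. World frame = base frame: x ahead of the robot, y to its left, z up, the work surface at z = 0. Lengths are in m, angles in rad, forces in N, time in s.
With the tool pointing down it reaches from about 0.35 to 0.775 m from the base axis. Payload 5.5 kg.
Tool frame: the origin (TCP) lies midway between the tips of the shut fingers; the grasp point (between the pads) lies grasp_offset behind it (grasp_offset is the distance from the TCP to the grasp point, in m); z points along the fingers, y is the line along which they close (so a half turn about z gives the same grasp; the last joint's range is limited). The gripper opens to 85 mm and grips with 20 to 120 N. Pads are 22 mm wide; open, the fingers measure 114 mm over their backs; the gripper's body (76 mm by 85 mm) begins 54 mm behind the grasp point. The pads swing forward as they close: fully open they stand 13 mm farther back than shut.
Start: joints at [1.171, 0.313, 0.046, 1.304, 0, 1.431], TCP at [0.148, 0.556, 0.231] pointing down, gripper open.
Joint ranges: [-2.76, 2.76], [-0.86, 1.69], [-1.03, 1.26], [-2.2, 2.34], [-1.47, 1.5], [-3.14, 3.14]. Speed limits (rad/s): [2.57, 2.57, 3.14, 3.14, 3.14, 3.14].

## Interface

Orientations are given as a unit quaternion [w, x, y, z].
In Python, from workcell import * gives the robot as it stands.
- The arm moves only by the tool step_arm, never from a script. Its argument "deltas" is a list of rows, each a list of 7 numbers: the shift along the world's x, y, z in mm, then the turn, a rotation vector about the world's x, y, z in degrees, then the gripper's target within -1 to 1 (fully open at 1, half-way at 0, shut at -1). A call has 1 to 5 rows; each row shifts and turns the commanded pose from where the row before left it; what a row does not reach is not made up. A row lasts 1/10 s, in which the tool goes at most 50 mm and 8.59 degrees, less where a joint would pass 70% of its speed; a pose out of reach is approached as far as the arm can. A call is refused whole if a number of a shift passes 50 or a number of a turn 8.59, either way. A call with a gripper value outside its range is refused whole. The fingers move at their own pace and stop on an object; "newtons" is the grip in N (left out, the last holds). Time passes only in rows, so rows that do not move let the fingers close. It gives the time, the measured TCP pose, the force, the opening and the grip force at its end, in the units of the state.
- get_state(): the state, without advancing time (a new reading comes with each control period).
- read_camera(name): name is "side" or "top" or "wrist"; returns a dict with "image" (384x512x3 uint8, red, green, blue), "z_map" (384x512 float32, m along the optical axis (not along the pixel's ray), 0 where there is no reading), "K" (3x3 intrinsics, pixels), "world_from_camera" (4x4, takes a point from camera to world coordinates). Camera axes: x right, y down, z forward; pixel columns grow to the right and rows downward; lengths in m; the calibration is good to about 2 mm. A picture is of the moment at which its call begins.
- hand_in(): hands the job in; it is judged then, once.
The state is a dict: "clock": time; "joint_pos": joint angles; "qvel": joint speeds; "tau": joint torques, N m; "tcp_pos": TCP position; "orientation": TCP orientation; "wrist_force": force on the tool from outside, world axes, zero at the start; "ft_torque": the same for the moment, N m; "finger_gap": finger opening in m; "grip_force": force on a finger pad.
Only numpy, scipy, OpenCV 4.12 (cv2) and the standard library are available. Lean on these libraries where they do the work, as an engineer would, in place of code of your own. Each camera call takes 0.05 s, during which the arm holds its last target. There are 200 camera calls.

## Task

New cells have gone into the cordless reading lamp, so its arm no longer balances where it used to: feel out, by lifting it a little, where along its rod it balances now. Pick the lamp arm up from where it leans on the black case, hold it level in the air, then lay the balance point of the rod gently in the notch on top of the lamp stand, either way round, so that it stays there level by itself when let go. Leave the case and the other things on the nightstand where they are.

Things in the scene. Friction and masses are not known exactly. Their poses are not given: they have to be found in the camera images.
- lamp_arm: Loose arm of the lamp, about 207 mm long, 0.25 to 0.61 kg: a straight round steel rod, 12 mm thick, with a lamp head on one end and a battery barrel on the other. Origin on the rod's axis; x along the rod towards the head, y across, z up when the arm hangs level. At the start the rod slopes 33 degrees, low at the head: the head stands on the nightstand, the barrel leans on the black case's upper edge.
- rod_mid (a point): Middle of the bare rod, on its axis, at arm x = +9 mm. The bare rod reaches 45 mm either way from here (arm x = -37 to +54 mm). Head and barrel weigh differently each time, which cannot be seen: the balance point lies anywhere between arm x = -21 and +38 mm, 14 to 19 mm below the rod's axis.
- barrel_mid (a point): Centre of the battery barrel, a cylinder 34 mm thick and 48 mm long lying along the rod, from arm x = -85 to -37 mm, its axis 12 mm below the rod's axis.
- head_mouth (a point): Centre of the lamp head's flat round mouth, 76 mm wide. The head is a dome joined to the rod's end by a 22 mm ball at arm x = +65 mm; its axis leans 33 degrees outward from the arm's -z towards +x, with the mouth 46 mm from the ball's centre. At the start the mouth stands flat on the nightstand.
- lamp_stand: The lamp stand, too heavy to move: round steel foot 120 mm wide and 14 mm high, a stem 12 mm thick, on top an open vee notch. Origin under the middle of the foot; z up; the notch runs along the stand's x axis, so the seated rod lies along its x or -x.
- notch (a point): Where the rod's axis lies when seated in the notch, 175 mm above the nightstand. The notch is a steel vee, sides at 45 degrees, 10 mm long along the rod, 25 mm wide at its mouth, cheeks reaching about 9 mm above this point. Let go, the arm stays level only if its balance point is within about 5 mm of this point along the rod.
- hard_case: Black hard case on which the arm leans, 110 x 200 x 90 mm high (x, y, z), 3 kg, with hinges on its -x side, where the arm leans, and two snap latches on its +x side. Origin in the middle of its underside.
- nightstand: Round white nightstand, 620 mm across; origin in the middle of its top, the surface on which all stands (z = 0).
- battery_tray: Yellow plastic battery tray with cells, 85 x 150 x 28 mm; bystander. Origin in the middle of its underside.
- jewellery_cube: Transparent acrylic jewellery cube, 80 mm; bystander. Origin in the middle of its underside.
- wooden_box: Small wooden box, 72 x 102 x 50 mm; bystander. Origin in the middle of its underside.
- spoon_rest: Silver steel spoon rest, a shallow dish 80 mm across and 10 mm high with a tongue 28 mm wide reaching 86 mm along y from its centre; bystander. Origin in the middle of the dish's underside.

How it is judged:
By the outcome, as a careful person would: the job done as asked, in the order asked, and still so for the second after the job is handed in, with the robot touching nothing.
It also fails if it takes over 64 s, if anything falls off the work surface, if the arm or the gripper's body presses on something with over 40 N, if the wrist force passes 120 N, or if a joint passes its speed limit or range.

## Working session

There is one attempt and no reset: what is moved stays moved. The work goes in short steps, Python scripts to look and compute and a tool call to move; the robot and the scene stay as the last step left them, time stands still between calls to the robot, and variables do not carry over. Pictures are saved under pics/ and viewed, at most 10 in all, crops included, and the job is handed in when it is done.

Besides the shell and the picture viewer there is one more tool, called after "Call:" by a JSON object that holds its "name" and its "arguments", one argument or row to a line. step_arm: Moves the arm, as the interface text tells. Its arguments: {"type":"object","properties":{"deltas":{"type":"array","items":{"type":"array","items":{"type":"number"}}},"newtons":{"type":"number"}},"required":["deltas"]}

```bash
mkdir -p pics; ls
cat > h.py <<'E'
from workcell import *
import numpy as np, cv2
def cloud(c):
    z=c["z_map"];K=c["K"];v,u=np.indices(z.shape)
    p=np.stack([(u-K[0,2])/K[0,0]*z,(v-K[1,2])/K[1,1]*z,z,np.ones_like(z)],-1)
    return (p@np.array(c["world_from_camera"]).T)[...,:3]
E
python3 - <<'E'
from h import *
s=get_state()
print({k:s[k] for k in s if k in("clock","tcp_pos","orientation","wrist_force","finger_gap")})
ims=[]
for n in("top","side"):
    c=read_camera(n);np.savez("%s0.npz"%n,**c)
    cv2.imwrite(f"pics/{n}0.png",c["image"][...,::-1]);print(n,c["K"][0,0],np.round(c["world_from_camera"],3).tolist())
import workcell
print([x for x in dir(workcell) if not x.startswith('_')])
E
```

```text
pics
{'clock': 0.0, 'tcp_pos': array([0.14751243, 0.55524238, 0.23041651]), 'orientation': array([-2.47203509e-04,  1.29537156e-01,  9.91574155e-01, -8.71144778e-04]), 'wrist_force': array([-0.01839733,  0.48713795,  0.21531062]), 'finger_gap': 0.08523869065408775}
top 364.4526769818044 [[0.009, -0.996, 0.091, 0.526], [-1.0, -0.01, -0.0, 0.011], [0.001, -0.091, -0.996, 0.971], [0.0, 0.0, 0.0, 1.0]]
side 387.9139811160505 [[-0.987, -0.116, 0.108, 0.487], [-0.157, 0.66, -0.735, 0.636], [0.014, -0.742, -0.67, 0.715], [0.0, 0.0, 0.0, 1.0]]
['MotionError', 'get_state', 'grasp_offset', 'hand_in', 'read_camera']
```

View pics/top0.png

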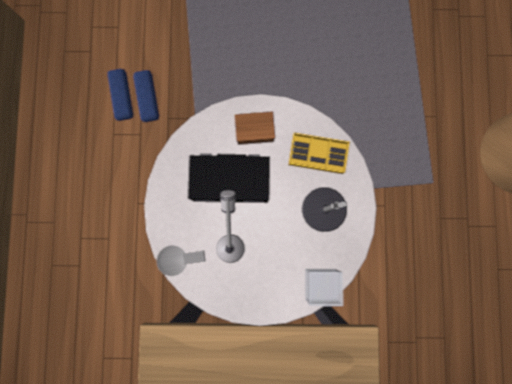

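View pics/side0.png

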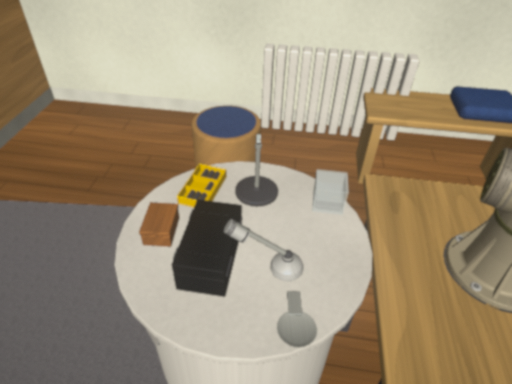

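The top view shows the arm's head at about (230,248), its barrel at (228,203) on the case, the stand's foot at (324,210) and the notch near (336,205). The side view agrees: head (287,265), barrel (235,230), stand stem (257,140–190).

Run:
```python
from h import *
print("go",grasp_offset)
for n in("top","side"):
    c=dict(np.load(n+"0.npz"));P=cloud(c);hsv=cv2.cvtColor(c["image"],cv2.COLOR_RGB2HSV)
    t=P[(np.hypot(P[...,0]-.53,P[...,1])<.25)&(abs(P[...,2])<.01)&(hsv[...,2]>190)]
    print(n,"table z",np.median(t[:,2]))
    # stand: high points at right (y<0)
    m=(P[...,1]<-.08)&(P[...,2]>.1)&(P[...,2]<.3)&(abs(P[...,0]-.53)<.2)
    q=P[m];print("stand high",len(q));print(np.round(np.c_[np.argwhere(m)[:,::-1],q],3).tolist()[:45])
    m=(hsv[...,2]<90)&(P[...,1]<-.08)&(abs(P[...,2]-.014)<.012)&(abs(P[...,0]-.53)<.2)
    q=P[m];print("foot",len(q),q.min(0).round(3),q.max(0).round(3),((q.min(0)+q.max(0))/2).round(3))
    # lamp arm: bright-ish above table, excluding black case
    m=(P[...,1]>.03)&(P[...,1]<.16)&(P[...,0]>.36)&(P[...,0]<.62)&(P[...,2]>.02)&(hsv[...,2]>70)
    for x in np.arange(.36,.62,.01):
        q=P[m&(abs(P[...,0]-x)<.005)]
        if len(q)>2: print(round(x,3),len(q),"y",q[:,1].min().round(3),np.median(q[:,1]).round(4),q[:,1].max().round(3),"z",np.percentile(q[:,2],[50,95]).round(3))
    k=(hsv[...,2]<40)&(P[...,2]>.07)&(P[...,2]<.11)&(P[...,0]<.7)&(P[...,1]>-.05)&(P[...,1]<.25)
    q=P[k];print("case",q.min(0).round(3),q.max(0).round(3))
i=cv2.resize(np.load("top0.npz")["image"][170:275,180:350],None,fx=4.7,fy=4.7,interpolation=cv2.INTER_CUBIC)
cv2.imwrite("pics/crop1.png",i[...,::-1])
```

```text
go 0.0187
top table z 0.0008786730418621769
stand high 95
[[334.0, 202.0, 0.592, -0.162, 0.157], [335.0, 202.0, 0.591, -0.164, 0.16], [336.0, 202.0, 0.591, -0.165, 0.163], [337.0, 202.0, 0.591, -0.168, 0.161], [338.0, 202.0, 0.591, -0.17, 0.163], [340.0, 202.0, 0.59, -0.172, 0.173], [341.0, 202.0, 0.59, -0.174, 0.175], [342.0, 202.0, 0.59, -0.176, 0.176], [343.0, 202.0, 0.59, -0.177, 0.181], [344.0, 202.0, 0.59, -0.18, 0.179], [345.0, 202.0, 0.59, -0.182, 0.179], [332.0, 203.0, 0.588, -0.153, 0.179], [333.0, 203.0, 0.588, -0.156, 0.176], [334.0, 203.0, 0.588, -0.159, 0.175], [335.0, 203.0, 0.588, -0.162, 0.171], [336.0, 203.0, 0.588, -0.164, 0.17], [337.0, 203.0, 0.588, -0.166, 0.169], [338.0, 203.0, 0.589, -0.169, 0.167], [339.0, 203.0, 0.588, -0.171, 0.17], [340.0, 203.0, 0.588, -0.172, 0.172], [341.0, 203.0, 0.588, -0.174, 0.174], [342.0, 203.0, 0.588, -0.176, 0.176], [343.0, 203.0, 0.588, -0.177, 0.179], [344.0, 203.0, 0.588, -0.179, 0.182], [345.0, 203.0, 0.588, -0.181, 0.182], [346.0, 203.0, 0.588, -0.184, 0.176], [331.0, 204.0, 0.585, -0.151, 0.18], [332.0, 204.0, 0.585, -0.15
[... 3649 characters left out ...]
 0.0803 0.091 z [0.067 0.074]
0.52 26 y 0.074 0.0818 0.085 z [0.077 0.081]
0.53 31 y 0.076 0.082 0.085 z [0.083 0.088]
0.54 27 y 0.073 0.0817 0.084 z [0.09  0.094]
0.55 31 y 0.077 0.0827 0.085 z [0.096 0.1  ]
0.56 31 y 0.072 0.0821 0.086 z [0.102 0.106]
0.57 63 y 0.067 0.0864 0.095 z [0.106 0.112]
0.58 84 y 0.069 0.0887 0.096 z [0.11  0.118]
0.59 81 y 0.066 0.0894 0.096 z [0.115 0.123]
0.6 129 y 0.043 0.0902 0.158 z [0.114 0.128]
0.61 59 y 0.03 0.0868 0.097 z [0.116 0.125]Traceback (most recent call last):
  File "<stdin>", line 18, in <module>
    return umr_minimum(a, axis, None, out, keepdims, initial, where)
ValueError: zero-size array to reduction operation minimum which has no identity
```

Run:
```python
from h import *
for n in("top","side"):
    c=dict(np.load(n+"0.npz"));P=cloud(c);hsv=cv2.cvtColor(c["image"],cv2.COLOR_RGB2HSV)
    m=(np.hypot(P[...,0]-.585,P[...,1]+.167)<.03)&(P[...,2]>.15)&(P[...,2]<.2)
    q=P[m];print(n,"notch n",len(q),q.min(0).round(3),q.max(0).round(3))
    for y in np.arange(-.186,-.148,.004):
        a=q[abs(q[:,1]-y)<.002]
        if len(a): print("  y",round(y,3),len(a),"x",a[:,0].min().round(3),a[:,0].mean().round(4),a[:,0].max().round(3),"z",a[:,2].mean().round(3))
    m=((hsv[...,2]<90)&(np.hypot(P[...,0]-.583,P[...,1]+.167)<.075)&(abs(P[...,2]-.014)<.01)).astype(np.uint8)
    q=P[m>0];h=cv2.convexHull(q[:,:2].astype(np.float32));(cx,r)=cv2.minEnclosingCircle(h)[0::1]
    print("foot circle",np.round(cx,4),round(r,4))
    m=(np.hypot(P[...,0]-.585,P[...,1]+.167)<.02)&(P[...,2]>.04)&(P[...,2]<.14)
    q=P[m];print("stem",len(q),np.median(q,0).round(4))
    m=(abs(P[...,1]-.08)<.014)&(P[...,0]>.515)&(P[...,0]<.558)&(P[...,2]>.06)
    q=P[m]
    f=np.polyfit(q[:,0]-.54,q[:,1],1);print("rod y fit",f.round(4),"yaw deg",np.degrees(f[0]).round(2), "z",np.polyfit(q[:,0]-.54,q[:,2],1).round(4))
    m=(P[...,0]>.57)&(P[...,0]<.61)&(abs(P[...,1]-.08)<.03)&(P[...,2]>.1);q=P[m]
    print("barrel",q.min(0).round(3),q.max(0).round(3))
i=cv2.resize(np.load("top0.npz")["image"][180:240,290:360],None,fx=8,fy=8,interpolation=cv2.INTER_CUBIC)
cv2.imwrite("pics/crop1.png",i[...,::-1])
```

```text
top notch n 83 [ 0.578 -0.184  0.157] [ 0.592 -0.151  0.182]
  y -0.186 1 x 0.588 0.5881 0.588 z 0.176
  y -0.182 6 x 0.583 0.5859 0.59 z 0.18
  y -0.178 9 x 0.582 0.5862 0.59 z 0.178
  y -0.174 14 x 0.58 0.5857 0.59 z 0.173
  y -0.17 15 x 0.578 0.5846 0.591 z 0.167
  y -0.166 9 x 0.578 0.5855 0.591 z 0.166
  y -0.162 11 x 0.578 0.5836 0.592 z 0.169
  y -0.158 6 x 0.579 0.5841 0.588 z 0.178
  y -0.154 8 x 0.579 0.5826 0.588 z 0.179
  y -0.15 4 x 0.579 0.5821 0.585 z 0.179
foot circle [ 0.5844 -0.1674] 0.0574
stem 34 [ 0.5826 -0.1621  0.0863]
rod y fit [-0.0159  0.0797] yaw deg -0.91 z [0.6265 0.09  ]
barrel [0.572 0.064 0.1  ] [0.609 0.098 0.132]
side notch n 71 [ 0.575 -0.186  0.151] [ 0.59  -0.152  0.18 ]
  y -0.186 1 x 0.586 0.5858 0.586 z 0.176
  y -0.182 7 x 0.58 0.5827 0.588 z 0.177
  y -0.178 7 x 0.582 0.5842 0.587 z 0.175
  y -0.174 11 x 0.576 0.5828 0.589 z 0.169
  y -0.17 5 x 0.58 0.5844 0.59 z 0.16
  y -0.166 14 x 0.575 0.5815 0.59 z 0.158
  y -0.162 13 x 0.577 0.5816 0.587 z 0.156
  y -0.158 4 x 0.577 0.578 0.579 z 0.171
  y -0.154 8 x 0.576 0.5811 0.584 z 0.176
  y -0.15 1 x 0.581 0.5811 0.581 z 0.178
foot circle [ 0.5838 -0.1639] 0.057
stem 140 [ 0.5815 -0.1649  0.0907]
rod y fit [0.0117 0.0811] yaw deg 0.67 z [0.643  0.0888]
barrel [0.57  0.066 0.1  ] [0.61  0.097 0.13 ]
```

View pics/crop1.png

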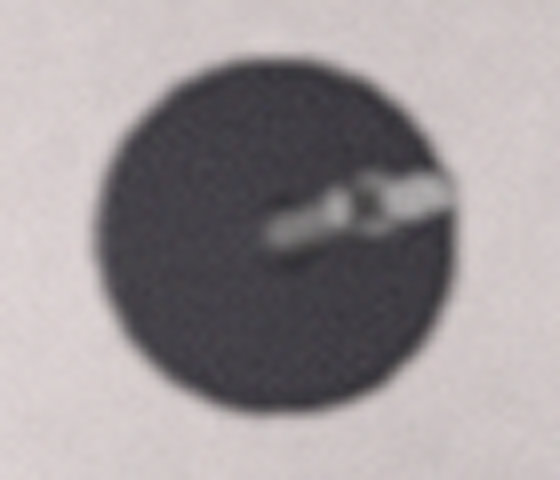

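The crop shows the foot disc centred at (280,235) and the vee's bright cheeks running from about (345,205) to (450,190), so the notch axis is turned a few degrees from world x. The rod lies along x at y≈0.080.

Moving to a pre-grasp pose, fingers perpendicular to the sloping rod.

Call:
{"name": "step_arm", "arguments": {
  "deltas": [
    [25,-40,0,0,0,5,1],
    [25,-40,0,0,0,5,1],
    [25,-40,0,0,0,5,1],
    [25,-40,0,0,0,0,1],
    [25,-40,0,0,0,0,1]
  ],
  "newtons": 100
}}

```text
clock: 0.6
tcp_pos: [0.2731, 0.354, 0.231]
orientation: [-0.0, -0.001, 1.0, -0.0]
wrist_force: [0.3, 0.8, -0.1]
finger_gap: 0.0854
grip_force: 0.0
```

Call:
{"name": "step_arm", "arguments": {
  "deltas": [
    [25,-40,0,0,-5.5,0,1],
    [25,-40,0,0,-5.5,0,1],
    [25,-40,0,0,-5.5,0,1],
    [25,-40,0,0,-5.5,0,1],
    [25,-40,0,0,-5.5,0,1]
  ]
}}

```text
clock: 1.1
tcp_pos: [0.3981, 0.1543, 0.2316]
orientation: [0.24, -0.002, 0.971, -0.001]
wrist_force: [1.1, -0.7, -0.1]
finger_gap: 0.0853
grip_force: 0.0
```

Call:
{"name": "step_arm", "arguments": {
  "deltas": [
    [25,-40,-20,0,-5.5,0,1],
    [25,-35,-20,0,0,0,1],
    [0,0,0,0,0,0,1],
    [0,0,0,0,0,0,1]
  ]
}}

```text
clock: 1.5
tcp_pos: [0.4467, 0.0801, 0.191]
orientation: [0.283, 0.001, 0.959, -0.001]
wrist_force: [0.6, 0.4, -0.7]
finger_gap: 0.0855
grip_force: 0.0
```

Run:
```python
from h import *
from scipy.spatial.transform import Rotation as R
s=get_state();q=s["orientation"]
print(s["clock"],s["tcp_pos"].round(4),s["joint_pos"].round(3),s["wrist_force"].round(2),s["ft_torque"].round(3))
print(R.from_quat(q[[1,2,3,0]]).as_matrix().round(3))
c=read_camera("wrist");np.savez("w1.npz",**c);cv2.imwrite("pics/w1.png",c["image"][...,::-1])
P=cloud(c);m=(abs(P[...,1]-.08)<.03)&(P[...,0]>.515)&(P[...,0]<.558)&(P[...,2]>.06)
q=P[m];f=np.polyfit(q[:,0]-.54,q[:,1],1);print(len(q),f.round(4),np.polyfit(q[:,0]-.54,q[:,2],1).round(4))
```

```text
1.5 [0.4467 0.0801 0.191 ] [ 0.003 -0.34  -0.875  0.462 -0.003  0.004] [ 0.63  0.41 -0.72] [0.07  0.486 0.   ]
[[-0.84   0.002  0.543]
 [ 0.002  1.    -0.002]
 [-0.543 -0.001 -0.84 ]]
497 [0.022 0.078] [0.6186 0.091 ]
```

View pics/w1.png

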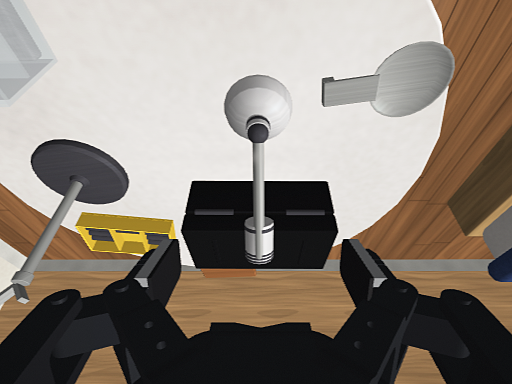

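The wrist view shows the rod centred between the open fingers (column ≈258), the head at (258,105) and the barrel at (258,240); the stand's vee is at the left edge (20,285).

Call:
{"name": "step_arm", "arguments": {
  "deltas": [
    [3.5,0,-31,0,0,0,1],
    [3.5,0,-32,0,0,0,1],
    [18,0,-28,0,0,0,1],
    [18,0,-28,0,0,0,1]
  ]
}}

```text
clock: 1.95
tcp_pos: [0.491, 0.0843, 0.073]
orientation: [0.285, -0.003, 0.959, 0.001]
wrist_force: [1.1, -0.3, 0.6]
finger_gap: 0.0855
grip_force: 0.0
```

Call:
{"name": "step_arm", "arguments": {
  "deltas": [
    [9,0,-14,0,0,0,1],
    [9,0,-14,0,0,0,1],
    [0,0,0,0,0,0,1]
  ]
}}

```text
clock: 2.25
tcp_pos: [0.5093, 0.0842, 0.0443]
orientation: [0.282, -0.003, 0.959, 0.0]
wrist_force: [0.4, -0.4, 0.4]
finger_gap: 0.0855
grip_force: 0.0
```

Run:
```python
from h import *
s=get_state();print(s["clock"],s["tcp_pos"].round(4),s["wrist_force"].round(2),s["ft_torque"].round(3))
c=read_camera("wrist");cv2.imwrite("pics/w2.png",c["image"][...,::-1])
c2=read_camera("side");im=cv2.resize(c2["image"][200:300,200:330],None,fx=4,fy=4);cv2.imwrite("pics/w2s.png",im[...,::-1])
```

```text
2.25 [0.5093 0.0842 0.0443] [ 0.37 -0.37  0.43] [-0.046  0.533  0.026]
```

View pics/w2.png

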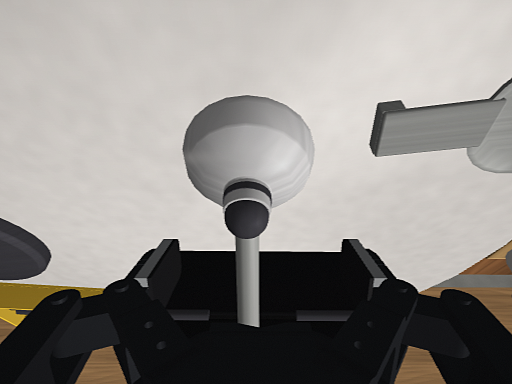

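The rod now sits at column 247 and the finger midline at 260, so the tool is about 4 mm too far in +y. I'll shift it and close.

Call:
{"name": "step_arm", "arguments": {
  "deltas": [
    [0,-4,0,0,0,0,1],
    [0,0,0,0,0,0,0],
    [0,0,0,0,0,0,-0.3]
  ]
}}

```text
clock: 2.65
tcp_pos: [0.5098, 0.078, 0.0468]
orientation: [0.284, -0.001, 0.959, -0.0]
wrist_force: [-0.4, -0.1, -0.6]
finger_gap: 0.0594
grip_force: 0.0
```

Call:
{"name": "step_arm", "arguments": {
  "deltas": [
    [0,0,0,0,0,0,-1],
    [0,0,0,0,0,0,-1],
    [0,0,0,0,0,0,-1],
    [0,0,0,0,0,0,-1]
  ],
  "newtons": 100
}}

```text
clock: 3.05
tcp_pos: [0.5095, 0.0778, 0.0461]
orientation: [0.283, -0.001, 0.959, -0.001]
wrist_force: [-4.9, -1.5, 7.0]
finger_gap: 0.0086
grip_force: 97.8
```

Run:
```python
from h import *
s=get_state();print(s["clock"],s["tcp_pos"].round(4),s["orientation"].round(4),s["wrist_force"].round(2),s["ft_torque"].round(3),s["finger_gap"],s["grip_force"])
```

```text
3.05 [0.5095 0.0778 0.0461] [ 2.833e-01 -8.000e-04  9.590e-01 -6.000e-04] [-4.92 -1.54  7.04] [-0.162  0.605 -0.068] 0.008559026481551348 97.75044679641724
```

Call:
{"name": "step_arm", "arguments": {
  "deltas": [
    [0,0,6,0,0,0,-1],
    [0,0,10,0,0,0,-1],
    [0,0,12,0,0,0,-1],
    [0,0,12,0,0,0,-1],
    [0,0,0,0,0,0,-1]
  ]
}}

```text
clock: 3.55
tcp_pos: [0.5094, 0.0781, 0.0864]
orientation: [0.283, -0.001, 0.959, -0.0]
wrist_force: [0.8, -0.2, -3.8]
finger_gap: 0.0089
grip_force: 97.7
```

Call:
{"name": "step_arm", "arguments": {
  "deltas": [
    [0,0,0,0,0,0,-1],
    [0,0,0,0,0,0,-1],
    [0,0,0,0,0,0,-1]
  ]
}}

```text
clock: 3.85
tcp_pos: [0.5084, 0.078, 0.0844]
orientation: [0.282, -0.001, 0.959, -0.0]
wrist_force: [-0.3, -0.5, -4.5]
finger_gap: 0.0083
grip_force: 97.7
```

```bash
cat >> h.py <<'E'
def ft(n=10):
    import time
    F=[];T=[]
    for _ in range(n):
        read_camera("side");s=get_state();F.append(s["wrist_force"]);T.append(s["ft_torque"])
    return np.mean(F,0),np.mean(T,0),np.std(F,0),np.std(T,0)
E
python3 - <<'E'
from h import *
s=get_state();print(s["clock"],s["tcp_pos"].round(4),s["orientation"].round(3),s["finger_gap"])
for a in ft(8): print(a.round(3))
c=read_camera("side");P=cloud(c)
cv2.imwrite("pics/s3.png",c["image"][...,::-1])
E
```

```text
3.85 [0.5084 0.078  0.0844] [ 0.282 -0.001  0.959 -0.   ] 0.008339928207373863
[-0.023  0.268 -5.133]
[ 1.00e-03  1.27e+00 -2.00e-03]
[0.407 0.457 0.508]
[0.039 0.015 0.04 ]
```

View pics/s3.png

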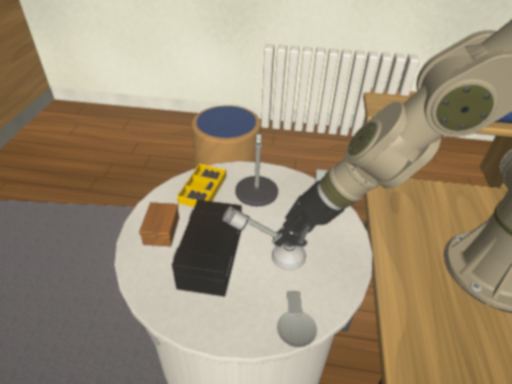

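The side view shows the arm held in the gripper at (290,240), head off the table near (290,257), barrel at (233,218), and no visible slip. I'll back away from the case, rise and level the rod.

Call:
{"name": "step_arm", "arguments": {
  "deltas": [
    [0,0,20,0,0,0,-1],
    [-10,0,30,0,0,0,-1],
    [-20,0,30,0,0,0,-1],
    [-20,0,30,0,0,0,-1],
    [-20,0,30,0,3,0,-1]
  ]
}}

```text
clock: 4.8
tcp_pos: [0.4362, 0.0781, 0.2251]
orientation: [0.256, -0.001, 0.967, -0.0]
wrist_force: [1.4, -1.1, -6.3]
finger_gap: 0.0088
grip_force: 97.7
```

Call:
{"name": "step_arm", "arguments": {
  "deltas": [
    [0,0,10,0,6,0,-1],
    [0,0,10,0,6,0,-1],
    [0,0,0,0,6,0,-1],
    [0,0,0,0,6,0,-1],
    [0,0,0,0,6,0,-1]
  ]
}}

```text
clock: 5.3
tcp_pos: [0.4408, 0.078, 0.2468]
orientation: [-0.001, -0.001, 1.0, -0.0]
wrist_force: [-0.3, 0.8, -5.3]
finger_gap: 0.0084
grip_force: 97.5
```

Call:
{"name": "step_arm", "arguments": {
  "deltas": [
    [0,0,0,0,0,0,-1],
    [0,0,0,0,0,0,-1],
    [0,0,0,0,0,0,-1]
  ]
}}

```text
clock: 5.6
tcp_pos: [0.4391, 0.0781, 0.2459]
orientation: [0.0, -0.001, 1.0, -0.0]
wrist_force: [-0.6, -0.6, -5.7]
finger_gap: 0.0087
grip_force: 97.6
```

```bash
cat >> h.py <<'E'
def rod(c):  # bright rod pixels near held arm, world
    pass
E
python3 - <<'E'
from h import *
from scipy.spatial.transform import Rotation as R
s=get_state();print(s["clock"],s["tcp_pos"].round(4),s["joint_pos"].round(3),s["finger_gap"])
print(R.from_quat(s["orientation"][[1,2,3,0]]).as_matrix().round(3).tolist())
for a in ft(20): print(a.round(3))
t=s["tcp_pos"]
for n in("side","top"):
    c=read_camera(n);np.savez(n+"4.npz",**c);P=cloud(c)
    m=(abs(P[...,1]-t[1])<.03)&(P[...,0]>t[0]-.11)&(P[...,0]<t[0]+.15)&(P[...,2]>t[2]-.05)&(P[...,2]<t[2]+.06)
    for x in np.arange(-.10,.15,.01):
        q=P[m&(abs(P[...,0]-t[0]-x)<.005)]
        if len(q)>2: print(n,round(x,3),len(q),"y",(q[:,1].min()-t[1]).round(3),(np.median(q[:,1])-t[1]).round(4),(q[:,1].max()-t[1]).round(3),"z",(q[:,2].min()-t[2]).round(3),(np.percentile(q[:,2],95)-t[2]).round(4))
    cv2.imwrite(f"pics/{n}4.png",c["image"][...,::-1])
E
```

```text
5.6 [0.4391 0.0781 0.2459] [-0.004  0.059 -0.232  1.28  -0.    -0.006] 0.008707101719442466
[[-1.0, -0.002, 0.0], [-0.002, 1.0, -0.0], [-0.0, -0.0, -1.0]]
[ 0.095 -0.123 -5.014]
[-0.006  0.24   0.012]
[0.576 0.428 0.551]
[0.028 0.027 0.036]
side -0.08 38 y -0.009 0.0094 0.022 z -0.002 0.0079
side -0.07 115 y -0.019 0.0161 0.03 z -0.008 0.0136
side -0.06 120 y -0.023 0.0133 0.03 z -0.004 0.0154
side -0.05 129 y -0.02 0.012 0.03 z -0.0 0.0144
side -0.04 126 y -0.026 0.0141 0.03 z -0.006 0.0194
side -0.03 181 y -0.005 0.0141 0.03 z -0.036 0.0253
side -0.02 184 y -0.01 0.0092 0.028 z -0.036 0.0264
side -0.01 50 y -0.005 0.0113 0.019 z -0.024 0.0297
side -0.0 68 y 0.01 0.0172 0.02 z -0.0 0.0299
side 0.01 69 y -0.01 0.0106 0.026 z -0.001 0.0514
side 0.02 37 y -0.003 0.005 0.007 z 0.012 0.0213
side 0.03 37 y -0.002 0.0039 0.008 z 0.009 0.0212
side 0.04 34 y -0.004 0.0048 0.007 z 0.011 0.0204
side 0.05 38 y -0.001 0.0044 0.007 z 0.01 0.0207
side 0.06 32 y -0.0 0.0042 0.008 z 0.01 0.0195
side 0.07 38 y -0.004 0.0044 0.008 z 0.009 0.0189
side 0.08 101 y -0.011 0.0116 0.019 z -0.013 0.0179
side
[... 290 characters left out ...]
004 0.0078
top -0.05 26 y -0.029 -0.0252 -0.021 z 0.001 0.0079
top -0.04 18 y -0.029 -0.0267 -0.023 z -0.005 0.0052
top -0.03 10 y -0.03 -0.028 -0.026 z -0.018 -0.0017
top 0.03 28 y -0.004 0.0009 0.008 z 0.014 0.0229
top 0.04 35 y -0.004 0.002 0.008 z 0.015 0.0219
top 0.05 36 y -0.003 0.0012 0.008 z 0.014 0.0221
top 0.06 32 y -0.003 0.0022 0.007 z 0.015 0.022
top 0.07 30 y -0.003 0.0017 0.007 z 0.016 0.0208
top 0.08 63 y -0.014 0.0012 0.018 z 0.005 0.0196
top 0.09 85 y -0.013 0.0011 0.018 z 0.005 0.0194
top 0.1 94 y -0.013 0.0024 0.018 z 0.005 0.0189
top 0.11 89 y -0.013 0.0016 0.019 z 0.004 0.0182
top 0.12 88 y -0.014 0.0009 0.019 z 0.0 0.0181
top 0.13 11 y -0.013 0.002 0.013 z 0.004 0.0171
```

Call:
{"name": "step_arm", "arguments": {
  "deltas": [
    [0,0,0,0,-2.7,0,-1],
    [0,0,0,0,0,0,-1],
    [0,0,0,0,0,0,-1],
    [0,0,0,0,0,0,-1]
  ]
}}

```text
clock: 7.1
tcp_pos: [0.4396, 0.078, 0.2459]
orientation: [0.022, -0.001, 1.0, -0.0]
wrist_force: [0.3, 0.6, -5.0]
finger_gap: 0.009
grip_force: 97.7
```

Run:
```python
from h import *
s=get_state();t=s["tcp_pos"];print(s["clock"],t.round(4))
for a in ft(20): print(a.round(3))
for n in("side","top"):
    P=cloud(read_camera(n))
    for lo,hi in((.025,.07),(.082,.118)):
        m=(abs(P[...,1]-t[1]-.002)<.02)&(P[...,0]>t[0]+lo)&(P[...,0]<t[0]+hi)&(P[...,2]>t[2]-.02)&(P[...,2]<t[2]+.04)
        q=P[m]; xs=np.linspace(lo,hi,6)
        top=[np.percentile(q[abs(q[:,0]-t[0]-x)<.006,2],95)-t[2] for x in xs]
        f=np.polyfit(xs,top,1);fy=np.polyfit(q[:,0]-t[0],q[:,1]-t[1],1)
        print(n,"slope",np.degrees(f[0]).round(2),"z0",f[1].round(4),"yaw",np.degrees(fy[0]).round(2),"y0",fy[1].round(4))
for n in("w1","top0","side0"):
    c=dict(np.load(n+".npz"));P=cloud(c)
    m=(np.hypot(P[...,0]-.585,P[...,1]+.167)<.03)&(P[...,2]>.14)&(P[...,2]<.2)
    q=P[m];print(n,len(q))
    if len(q)<10: continue
    top=q[q[:,2]>.172]
    (ctr,sz,ang)=cv2.minAreaRect(top[:,:2].astype(np.float32));print(" cheek rect",np.round(ctr,4),np.round(sz,4),round(ang,1),len(top))
    f=np.polyfit(top[:,1]+.167,top[:,0],1);print(" x(y) fit",f.round(4))
    y=q[:,1]+.167; 
    for k in np.arange(-.02,.021,.004):
        a=q[abs(y-k)<.002]
        if len(a)>1: print("   ",round(k-.167,3),len(a),a[:,0].min().round(4),a[:,0].max().round(4),np.percentile(a[:,2],[10,90]).round(3))
```

```text
7.1 [0.4396 0.078  0.2459]
[-0.025 -0.031 -5.005]
[-0.003  0.33   0.007]
[0.503 0.432 0.643]
[0.028 0.027 0.025]
side slope 1.19 z0 0.0213 yaw 0.68 y0 0.0032
side slope -1.24 z0 0.0241 yaw -0.41 y0 0.0114
top slope -0.93 z0 0.025 yaw -0.76 y0 0.0029
top slope 1.28 z0 0.0213 yaw 0.27 y0 0.0012
w1 794
 cheek rect [ 0.5826 -0.168 ] [0.0116 0.0331] 9.9 240
 x(y) fit [-0.2056  0.5815]
    -0.183 16 0.5799 0.5898 [0.175 0.18 ]
    -0.179 62 0.5786 0.5903 [0.171 0.178]
    -0.175 103 0.5751 0.5883 [0.157 0.174]
    -0.171 115 0.5737 0.5904 [0.144 0.17 ]
    -0.167 169 0.5731 0.5898 [0.144 0.166]
    -0.163 196 0.5748 0.5878 [0.144 0.17 ]
    -0.159 49 0.5755 0.5855 [0.17  0.178]
    -0.155 75 0.5744 0.5864 [0.175 0.181]
    -0.151 9 0.5775 0.5842 [0.178 0.179]
top0 83
 cheek rect [ 0.585  -0.1677] [0.0096 0.0341] 7.4 47
 x(y) fit [-0.1312  0.5848]
    -0.183 6 0.5834 0.5901 [0.178 0.18 ]
    -0.179 9 0.5815 0.59 [0.175 0.182]
    -0.175 11 0.5815 0.5903 [0.174 0.177]
    -0.171 14 0.578 0.5912 [0.161 0.174]
    -0.167 11 0.578 0.5913 [0.161 0.169]
    -0.163 13 0.578 0.5916 [0.158 0.172]
    -0.159 6 0.5789 0.5879 [0.175 0.18 ]
    -0.155 7 0.5789 0.5878 [0.177 0.18 ]
    -0.151 6 0.5789 0.5853 [0.178 0.181]
side0 86
 cheek rect [ 0.5822 -0.169 ] [0.0076 0.0343] 8.0 28
 x(y) fit [-0.1314  0.5819]
    -0.183 5 0.5802 0.5881 [0.177 0.179]
    -0.179 6 0.5799 0.5874 [0.174 0.178]
    -0.175 14 0.5759 0.5888 [0.162 0.174]
    -0.167 24 0.5746 0.5903 [0.142 0.162]
    -0.163 19 0.5767 0.5873 [0.144 0.159]
    -0.159 5 0.5767 0.5843 [0.156 0.167]
    -0.155 9 0.5764 0.584 [0.173 0.179]
    -0.151 2 0.5811 0.5836 [0.178 0.178]
```

Call:
{"name": "step_arm", "arguments": {
  "deltas": [
    [10,-25,0,0,0,0,-1],
    [16,-42,0,0,0,2,-1],
    [16,-42,0,0,0,2,-1],
    [16,-42,0,0,0,2,-1],
    [16,-42,0,0,0,2.3,-1]
  ]
}}

```text
clock: 8.7
tcp_pos: [0.514, -0.1168, 0.2459]
orientation: [0.023, -0.074, 0.997, 0.001]
wrist_force: [0.0, 0.4, -4.3]
finger_gap: 0.0086
grip_force: 98.1
```

Call:
{"name": "step_arm", "arguments": {
  "deltas": [
    [14,-38,0,0,0,0,-1],
    [9,-23,0,0,0,0,-1],
    [0,0,-20,0,0,0,-1],
    [0,0,-10,0,0,0,-1],
    [0,0,0,0,0,0,-1]
  ]
}}

```text
clock: 9.2
tcp_pos: [0.5349, -0.1751, 0.2135]
orientation: [0.02, -0.073, 0.997, 0.003]
wrist_force: [0.9, -0.0, -4.8]
finger_gap: 0.0085
grip_force: 98.2
```

Call:
{"name": "step_arm", "arguments": {
  "deltas": [
    [0,0,0,0,0,0,-1],
    [0,0,0,0,0,0,-1]
  ]
}}

```text
clock: 9.4
tcp_pos: [0.5368, -0.1755, 0.2167]
orientation: [0.023, -0.074, 0.997, 0.001]
wrist_force: [0.5, 0.1, -4.6]
finger_gap: 0.0087
grip_force: 98.2
```

```bash
cat > chk.py <<'E'
from h import *
import sys
from scipy.spatial.transform import Rotation as R
s=get_state();t=s["tcp_pos"];print(s["clock"],t.round(4),R.from_quat(s["orientation"][[1,2,3,0]]).as_matrix().round(3).tolist())
th=np.radians(8.3);u=np.array([np.cos(th),np.sin(th)]);v=np.array([-u[1],u[0]])
for n in("side","top"):
    c=read_camera(n);np.savez(n+"5.npz",**c);P=cloud(c)
    d=P[...,:2]-t[:2];a=d@u;l=d@v;h=P[...,2]-t[2]
    ok=(abs(l)<.025)&(h>-.03)&(h<.035)
    for k in np.arange(.02,.14,.01):
        q=ok&(abs(a-k)<.005)
        if q.sum()>3: print(n,round(k,2),q.sum(),"lat",np.percentile(l[q],[2,50,98]).round(4),"z",(np.percentile(h[q],95)).round(4))
    i=cv2.resize(c["image"][100:240,220:360] if n=="side" else c["image"][150:260,280:390],None,fx=4,fy=4,interpolation=cv2.INTER_CUBIC)
    cv2.imwrite(f"pics/{sys.argv[1]}_{n}.png",i[...,::-1])
E
python3 chk.py p5
```

```text
9.4 [ 0.5368 -0.1755  0.2167] [[-0.988, -0.147, 0.046], [-0.147, 0.989, 0.006], [-0.046, -0.001, -0.999]]
side 0.02 21 lat [-0.0007  0.0047  0.0078] z 0.0234
side 0.03 24 lat [0.0003 0.0046 0.0084] z 0.022
side 0.04 20 lat [0.0004 0.0046 0.0077] z 0.0223
side 0.05 20 lat [0.0009 0.0048 0.0076] z 0.022
side 0.06 20 lat [0.     0.0042 0.0077] z 0.0218
side 0.07 24 lat [0.0017 0.0054 0.01  ] z 0.022
side 0.08 61 lat [-0.0034  0.0138  0.0186] z 0.0216
side 0.09 58 lat [-0.0015  0.0138  0.0187] z 0.022
side 0.1 55 lat [-0.001   0.0141  0.0178] z 0.0219
side 0.11 65 lat [-0.0013  0.0138  0.0197] z 0.0221
side 0.12 47 lat [-0.003   0.0139  0.0191] z 0.0216
top 0.02 18 lat [-0.0005  0.0061  0.0084] z 0.0237
top 0.03 30 lat [-0.003   0.0031  0.0082] z 0.0243
top 0.04 30 lat [-0.0021  0.0039  0.0084] z 0.0234
top 0.05 31 lat [-0.0024  0.0039  0.0085] z 0.0241
top 0.06 29 lat [-0.0026  0.0041  0.0085] z 0.0243
top 0.07 31 lat [-0.0032  0.0036  0.0081] z 0.0244
top 0.08 69 lat [-0.0121  0.0062  0.0191] z 0.024
top 0.09 84 lat [-0.0114  0.006   0.0187] z 0.0238
top 0.1 82 lat [-0.0132  0.0059  0.019 ] z 0.0243
top 0.11 84 lat [-0.013   0.0062  0.0189] z 0.0238
top 0.12 80 lat [-0.0117  0.0067  0.0196] z 0.0239
top 0.13 6 lat [-0.0026  0.0073  0.0167] z 0.0229
```

Call:
{"name": "step_arm", "arguments": {
  "deltas": [
    [0,-2,-15,0,0,0,-1],
    [0.5,0,-15,0,0,0,-1],
    [0,0,-12,0,0,0,-1],
    [0,0,-6,0,0,0,-1],
    [0,0,0,0,0,0,-1]
  ]
}}

```text
clock: 10.0
tcp_pos: [0.5365, -0.1776, 0.167]
orientation: [0.022, -0.073, 0.997, 0.002]
wrist_force: [0.0, -0.2, -5.7]
finger_gap: 0.0086
grip_force: 98.3
```

Call:
{"name": "step_arm", "arguments": {
  "deltas": [
    [0,0,-3,0,0,0,-1],
    [0,0,0,0,0,0,-1],
    [0,0,0,0,0,0,-1]
  ]
}}

```text
clock: 10.3
tcp_pos: [0.5373, -0.1781, 0.1653]
orientation: [0.023, -0.073, 0.997, 0.001]
wrist_force: [0.0, 0.1, -5.2]
finger_gap: 0.0087
grip_force: 98.3
```

```bash
python3 chk.py p6 | head -1; python3 -c "
from h import *
for a in ft(6): print(a.round(3))"
```

```text
10.3 [ 0.5373 -0.1781  0.1653] [[-0.988, -0.146, 0.045], [-0.146, 0.989, 0.006], [-0.046, -0.001, -0.999]]
[ 0.174  0.206 -5.074]
[-0.049  0.313  0.002]
[0.427 0.437 0.519]
[0.017 0.018 0.021]
```

View pics/p6_side.png

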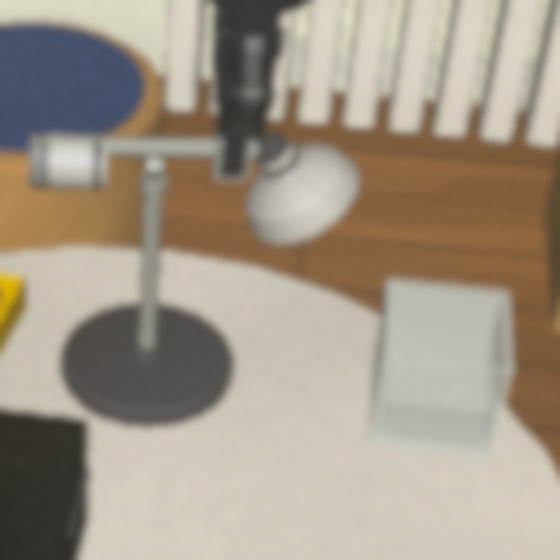

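View pics/p6_top.png

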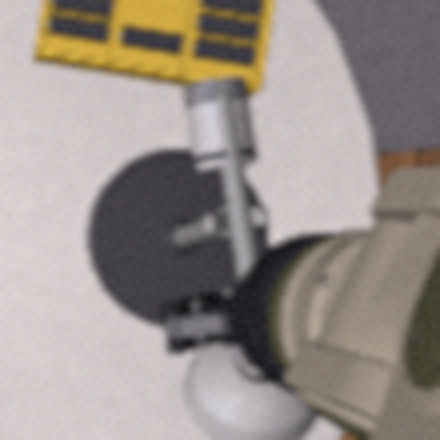

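The side crop shows the rod level above the stand: the vee is at (155,165), with the barrel edge at 105 and the fingers at 220. That puts the notch at arm x ≈ −10 mm, matching the felt balance point. The top crop shows the rod crossing the vee at (245,215). Lowering gently.

Call:
{"name": "step_arm", "arguments": {
  "deltas": [
    [0,0,-2,0,0,0,-1],
    [0,0,-2,0,0,0,-1],
    [0,0,-1,0,0,0,-1],
    [0,0,0,0,0,0,-1],
    [0,0,0,0,0,0,-1]
  ]
}}

```text
clock: 11.2
tcp_pos: [0.5369, -0.1778, 0.1597]
orientation: [0.022, -0.073, 0.997, 0.002]
wrist_force: [-1.3, 0.3, -3.9]
finger_gap: 0.0088
grip_force: 98.4
```

Call:
{"name": "step_arm", "arguments": {
  "deltas": [
    [0,0,-1,0,0,0,-1],
    [0,0,0,0,0,0,-1],
    [0,0,0,0,0,0,-1]
  ]
}}

```text
clock: 11.5
tcp_pos: [0.537, -0.1779, 0.159]
orientation: [0.023, -0.073, 0.997, 0.002]
wrist_force: [-1.6, 1.3, -2.7]
finger_gap: 0.0088
grip_force: 98.5
```

```bash
python3 -c "
from h import *
print(get_state()['tcp_pos'].round(4))
for a in ft(6)[:2]: print(a.round(3))"
```

```text
[ 0.537  -0.1779  0.159 ]
[-1.6    1.564 -1.789]
[0.217 0.478 0.088]
```

Call:
{"name": "step_arm", "arguments": {
  "deltas": [
    [0,1,0,0,0,0,-1],
    [0,0,-0.5,0,0,0,-1],
    [0,0,0,0,0,0,-1],
    [0,0,0,0,0,0,-1]
  ]
}}

```text
clock: 12.2
tcp_pos: [0.5372, -0.177, 0.1583]
orientation: [0.023, -0.073, 0.997, 0.001]
wrist_force: [0.7, 0.4, -3.1]
finger_gap: 0.0087
grip_force: 98.5
```

```bash
python3 -c "
from h import *
print(get_state()['tcp_pos'].round(4))
for a in ft(8)[:2]: print(a.round(3))"
```

```text
[ 0.5372 -0.177   0.1583]
[ 0.28   0.889 -2.826]
[0.078 0.14  0.049]
```

Call:
{"name": "step_arm", "arguments": {
  "deltas": [
    [0,0.5,0,0,0,0,-1],
    [0,0,-0.6,0,0,0,-1],
    [0,0,0,0,0,0,-1],
    [0,0,0,0,0,0,-1]
  ]
}}

```text
clock: 13.0
tcp_pos: [0.5371, -0.1768, 0.1579]
orientation: [0.023, -0.073, 0.997, 0.001]
wrist_force: [-0.4, -1.7, -0.9]
finger_gap: 0.0082
grip_force: 98.5
```

```bash
python3 -c "
from h import *
print(get_state()['tcp_pos'].round(4))
for a in ft(10)[:2]: print(a.round(3))"
```

```text
[ 0.5371 -0.1768  0.1579]
[-0.364 -2.306 -1.133]
[-0.476  0.165 -0.131]
```

Call:
{"name": "step_arm", "arguments": {
  "deltas": [
    [0,-0.4,-0.1,0,0,0,-1],
    [0,0,0,0,0,0,-1],
    [0,0,0,0,0,0,-1]
  ],
  "newtons": 60
}}

```text
clock: 13.8
tcp_pos: [0.5371, -0.1768, 0.1577]
orientation: [0.023, -0.073, 0.997, 0.002]
wrist_force: [1.1, -1.6, 0.1]
finger_gap: 0.0085
grip_force: 98.6
```

Call:
{"name": "step_arm", "arguments": {
  "deltas": [
    [0,0,0,0,0,0,-1],
    [0,0,0,0,0,0,-1],
    [0,0,0,0,0,0,-1]
  ],
  "newtons": 20
}}

```text
clock: 14.1
tcp_pos: [0.5371, -0.1768, 0.1576]
orientation: [0.023, -0.073, 0.997, 0.002]
wrist_force: [0.3, -1.2, -0.2]
finger_gap: 0.0087
grip_force: 98.6
```

```bash
python3 -c "
from h import *
s=get_state();print(s['tcp_pos'].round(4),s['finger_gap'],s['grip_force'])
for a in ft(10)[:2]: print(a.round(3))"
```

```text
[ 0.5371 -0.1768  0.1576] 0.008682758377229255 98.5528314113617
[ 0.247 -1.354  0.09 ]
[-0.249 -0.03  -0.073]
```

Call:
{"name": "step_arm", "arguments": {
  "deltas": [
    [0,-0.3,0,0,0,0,-1],
    [0,0,0,0,0,0,-0.65],
    [0,0,0,0,0,0,-0.65]
  ],
  "newtons": 20
}}

```text
clock: 14.9
tcp_pos: [0.5367, -0.1769, 0.1574]
orientation: [0.022, -0.073, 0.997, 0.002]
wrist_force: [-0.1, -0.1, -0.2]
finger_gap: 0.0152
grip_force: 0.0
```

```bash
python3 chk.py p7 | cut -c1-110; python3 -c "
from h import *
s=get_state();print(s['finger_gap'],s['grip_force'],s['wrist_force'].round(2),s['ft_torque'].round(3))"
```

```text
14.9 [ 0.5367 -0.1769  0.1574] [[-0.988, -0.147, 0.044], [-0.146, 0.989, 0.007], [-0.045, 0.0, -0.999]]
side 0.02 20 lat [-0.0042  0.0039  0.0083] z 0.0227
side 0.03 21 lat [-0.0021  0.0053  0.0078] z 0.0238
side 0.04 58 lat [-0.0098  0.0044  0.0144] z 0.0232
side 0.05 71 lat [-0.0099  0.0053  0.0177] z 0.0234
side 0.06 20 lat [0.0006 0.0047 0.0087] z 0.0244
side 0.07 20 lat [-0.0017  0.0056  0.0079] z 0.0239
side 0.08 54 lat [-0.0073  0.0135  0.0186] z 0.0235
side 0.09 51 lat [-0.0011  0.0142  0.0183] z 0.0222
side 0.1 54 lat [-0.006   0.0139  0.0189] z 0.023
side 0.11 55 lat [-0.0077  0.0135  0.0183] z 0.0228
side 0.12 46 lat [-0.0066  0.0148  0.0191] z 0.0228
top 0.02 9 lat [0.004  0.0072 0.0085] z 0.0259
top 0.03 27 lat [-0.0022  0.0046  0.0087] z 0.0256
top 0.04 35 lat [-0.006   0.005   0.0134] z 0.0247
top 0.05 68 lat [-0.0139  0.0039  0.0189] z 0.0257
top 0.06 28 lat [-0.0029  0.0041  0.0089] z 0.0257
top 0.07 26 lat [-0.0029  0.0047  0.0086] z 0.0261
top 0.08 61 lat [-0.0126  0.0059  0.019 ] z 0.0255
top 0.09 67 lat [-0.0116  0.0068  0.0192] z 0.0249
top 0.1 75 lat [-0.013   0.005   0.0194] z 0.0247
top 0.11 69 lat [-0.0129  0.0072  0.0193] z 0.0254
top 0.12 73 lat [-0.0119  0.0055  0.0196] z 0.0252
top 0.13 5 lat [0.0051 0.0095 0.0162] z 0.023
0.015598892684748622 0.0 [-0.64 -0.69 -0.32] [-0.037 -0.028  0.01 ]
```

The arm stays level with the fingers off it. I'll open wider and retreat along the tool axis.

Call:
{"name": "step_arm", "arguments": {
  "deltas": [
    [0,0,0,0,0,0,-0.3],
    [0,0,0,0,0,0,0],
    [0,0,0,0,0,0,0],
    [0,0,0,0,0,0,0],
    [-0.2,0,5,0,0,0,0]
  ]
}}

```text
clock: 15.5
tcp_pos: [0.5363, -0.1769, 0.1621]
orientation: [0.022, -0.073, 0.997, 0.002]
wrist_force: [-0.0, -0.5, 0.0]
finger_gap: 0.0426
grip_force: 0.0
```

Call:
{"name": "step_arm", "arguments": {
  "deltas": [
    [-0.5,0,12,0,0,0,0],
    [-1,0,25,0,0,0,0],
    [-2,0,40,0,0,0,0],
    [-2,0,40,0,0,0,0],
    [0,0,0,0,0,0,0]
  ]
}}

```text
clock: 16.0
tcp_pos: [0.5336, -0.1784, 0.2871]
orientation: [0.027, -0.073, 0.997, -0.001]
wrist_force: [0.9, -0.9, 0.2]
finger_gap: 0.0426
grip_force: 0.0
```

Call:
{"name": "step_arm", "arguments": {
  "deltas": [
    [0,0,0,0,0,0,0],
    [0,0,0,0,0,0,0],
    [0,0,0,0,0,0,0],
    [0,0,0,0,0,0,0],
    [0,0,0,0,0,0,0]
  ]
}}

```text
clock: 16.5
tcp_pos: [0.531, -0.177, 0.2787]
orientation: [0.022, -0.073, 0.997, 0.002]
wrist_force: [0.7, -0.4, -0.6]
finger_gap: 0.0429
grip_force: 0.0
```

Run:
```python
from h import *
s=get_state();print(s['clock'],s['tcp_pos'].round(4),s['finger_gap'],s['wrist_force'].round(2))
ims=[]
for n in("top","side"):
    c=read_camera(n);P=cloud(c)
    d=P[...,:2]-[.5367,-.1769];th=np.radians(8.3);a=d@[np.cos(th),np.sin(th)];l=d@[-np.sin(th),np.cos(th)]
    m=(abs(l-.003)<.02)&(abs(P[...,2]-.175)<.03)
    print(n,[(round(k,2),np.percentile(P[...,2][m&(abs(a-k)<.005)],95).round(4)) for k in(.03,.06,.07,.09,.11,.12) if (m&(abs(a-k)<.005)).sum()>3])
    ims.append(c["image"])
    b=dict(np.load(n+"0.npz"))["image"]; 
i=np.hstack([cv2.resize(ims[0][60:330,130:400],(400,400)),cv2.resize(ims[1][100:370,110:380],(400,400))]);cv2.imwrite("pics/fin.png",i[...,::-1])
```

```text
16.5 [ 0.531  -0.177   0.2787] 0.04287064244124075 [ 0.74 -0.38 -0.62]
top [(0.03, np.float64(0.1826)), (0.06, np.float64(0.1832)), (0.07, np.float64(0.1842)), (0.09, np.float64(0.1823)), (0.11, np.float64(0.1827)), (0.12, np.float64(0.1824))]
side [(0.03, np.float64(0.1808)), (0.06, np.float64(0.1804)), (0.07, np.float64(0.1807)), (0.09, np.float64(0.1806)), (0.11, np.float64(0.1808)), (0.12, np.float64(0.1809))]
```

View pics/fin.png

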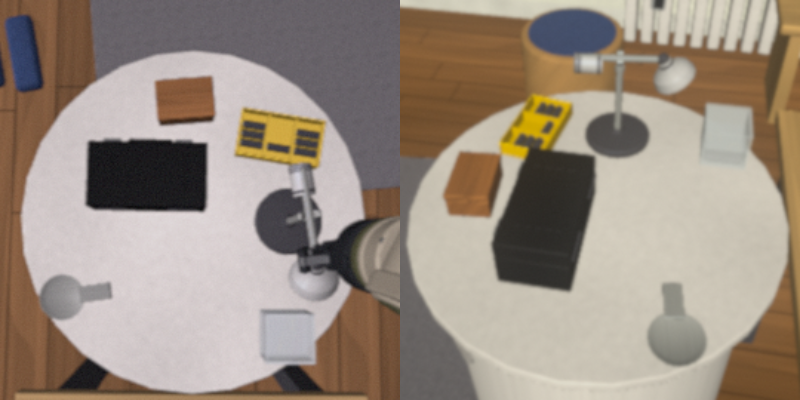

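The final view shows the arm level in the notch (right panel, 575–690 at row 60), the gripper clear of it, and the other things in place. The rod's top height is constant along its length.

```bash
python3 -c "
from workcell import *
print(hand_in())"
```

```text
the job is handed in; nothing more can be done
None
```

The lamp arm rests level by itself in the stand's notch at its felt balance point (about arm x = −10 mm), the case and other things look unmoved in the final pictures, and the job was handed in at about 17 s.

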